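Sort the stripped amplifier parts into their trays

TASK

Sort the loose amplifier parts on the desk into their trays: lay the two copper bus bars flat in the long aluminium tray, lengthwise and side by side near the middle of its length; stand both black knob caps upright in the round dish, next to each other and not stacked; and set the grey transformer bell, open side down as it now stands, in the middle of the square wooden tray.

Things in the scene. Friction and masses are not known exactly. Their poses are not given: they have to be found in the camera images.
- bar_a_mid (a point): copper bus bar, one of two alike, lying flat: 84 long (its x) x 16 wide (its y) x 10 mm high, with a dark bolt hole near each end; this point is its centre, 5 mm above the surface it lies on; z up. About 110 g
- bar_b_mid (a point): copper bus bar, one of two alike, lying flat: 84 long (its x) x 16 wide (its y) x 10 mm high, with a dark bolt hole near each end; this point is its centre, 5 mm above the surface it lies on; z up. About 110 g
- cap_a_mid (a point): black plastic knob cap, one of two alike, standing upright: a fluted plain cylinder 30 mm in diameter and 26 mm high with a short white pointer line on top; this point is its centre, 13 mm above the surface it stands on; z up. About 25 g
- cap_b_mid (a point): black plastic knob cap, one of two alike, standing upright: a fluted plain cylinder 30 mm in diameter and 26 mm high with a short white pointer line on top; this point is its centre, 13 mm above the surface it stands on; z up. About 25 g
- bell_mid (a point): grey steel transformer bell (end cover), a hollow-looking block standing open side down: body 62 long (its x) x 46 wide (its y) x 34 mm high with three dark vent slots on top along its x, and a 4 mm thick, 30 mm wide mounting ear at the foot of each x end (82 mm over the ears; the long y sides are plain and parallel, best to grip). This point is its centre, 17 mm above the surface it stands on; z up. About 160 g
- long_tray: fixed open aluminium tray, 120 (its x) x 170 mm (its y, the long way) outside, walls and floor 5 mm thick, rim 20 mm above the desk; origin at the centre of its underside, on the desk; inside 110 x 160 mm
- square_tray: fixed open dark wooden tray, 120 x 120 mm outside, walls and floor 5 mm thick, rim 20 mm above the desk; origin at the centre of its underside, on the desk; inside 110 x 110 mm
- round_dish: fixed round white ceramic dish with upright wall, 132 mm in diameter outside, wall and floor 5 mm thick, rim 20 mm above the desk; origin at the centre of its underside, on the desk; inside diameter 122 mm

How it is judged:
By the outcome, as a careful person would: the job done as asked, in the order asked, and still so for the second after the job is handed in, with the robot touching nothing.
It also fails if it takes over 115 s, if anything falls off the work surface, if the arm or the gripper's body presses on something with over 40 N, if the wrist force passes 120 N, or if a joint passes its speed limit or range.

ROBOT

A 6-joint arm with a two-finger parallel gripper is mounted at the origin on the work surface. World frame = base frame: x ahead of the robot, y to its left, z up, the work surface at z = 0. Lengths are in mm, angles in rad, forces in N, time in s.
With the tool pointing down it reaches from about 275 to 1000 mm from the base axis. Payload 8.4 kg.
Tool frame: the origin (TCP) lies midway between the tips of the shut fingers; the grasp point (between the pads) lies 19 mm behind it; z points along the fingers, y is the line along which they close (so a half turn about z gives the same grasp; the last joint's range is limited). The gripper opens to 85 mm and grips with 20 to 120 N. Pads are 22 mm wide; open, the fingers measure 114 mm over their backs; the gripper's body (76 mm by 85 mm) begins 54 mm behind the grasp point. The pads swing forward as they close: fully open they stand 13 mm farther back than shut.
Start: joints at [1.338, 0.353, 1.633, -0, 1.155, -0.002], TCP at [142.971, 608.43, 231.281] pointing down, gripper open.
Joint ranges: [-2.63, 2.63], [-0.92, 2.1], [0.06, 2.66], [-1.3, 4.44], [0, 2.69], [-3.02, 3.02]. Speed limits (rad/s): [2.22, 2.22, 2.79, 3.14, 3.14, 3.14].

INTERFACE

Orientations are given as [roll, pitch, yaw] about the fixed x, y, z axes, in that order (R = Rz(yaw) Ry(pitch) Rx(roll)).
In Python, from rig import r gives the robot as it stands.
- The arm moves only by the shell command python3 -m inch 'ROWS' [OPENING] [FORCE]. ROWS is JSON, a list that holds one entry, the list of rows, each a list of 6 numbers: the shift along the tool's x, y, z scaled (see below), then the turn, a rotation vector about the tool's x, y, z scaled (see below). In form: [[[tx, ty, tz, wx, wy, wz], ...]]. A call has 1 to 8 rows; each row is the pose to reach, as a shift and turn from the pose commanded when the call began, along the tool's axes at that moment, turning the shorter way round; what a row does not reach only later rows make up. The controller multiplies each number of a shift by 20 cm and each number of a turn by pi rad. A row lasts 1/12 s, in which the tool goes at most 41.7 mm and 7.16 degrees, less where a joint would pass 70% of its speed; a pose out of reach is approached as far as the arm can. A call with a number of a shift or a turn outside -1 to 1 is refused whole. A call with a gripper value outside its range is refused whole. OPENING is the gripper's target within -1 to 1 (fully open at 1, half-way at 0, shut at -1), set as the call begins (- or left out, the last holds). The fingers move at their own pace and stop on an object; FORCE is the grip in N (left out, the last holds). Time passes only in rows, so rows that repeat a pose let the fingers close. It gives the time, the measured TCP pose, the force, the opening and the grip force at its end, in the units of the state.
- r.sense(): the state, without advancing time (a new reading comes with each control period).
- r.grab_frame(name): name is "scene" or "side" or "wrist"; returns the picture (420x560x3 uint8, red, green, blue); there is no depth.
- r.camera_info(name): a dict with "K" (3x3 intrinsics, pixels), "rvec" (rotation vector, rad) and "tvec" (3), from world to camera coordinates, as OpenCV has them; the wrist camera has in their place "mount" (4x4, takes a point from camera to tool coordinates, whose origin is the TCP and whose axes are the flange's). Camera axes: x right, y down, z forward; pixel columns grow to the right and rows downward; lengths in mm; the calibration is good to about 2 mm. A picture is of the moment at which its call begins: read the wrist's pose just before it. camera_info takes no time and is no camera call.
- r.sign_off(): hands the job in; it is judged then, once.
The state is a dict: "clock": time; "qpos": joint angles; "qvel": joint speeds; "joint_efforts": joint torques, N m; "eef_pos": TCP position; "tcp_rot": TCP orientation; "contact_force": force on the tool from outside, world axes, zero at the start; "wrist_torque": the same for the moment, N m; "opening": opening from 0.0 (shut) to 1.0 (fully open); "grasp_force": force on a finger pad.
Only numpy, scipy, OpenCV 4.12 (cv2) and the standard library are available. Lean on these libraries where they do the work, as an engineer would, in place of code of your own. Each camera call takes 0.05 s, during which the arm holds its last target. There are 200 camera calls.

## Working session

There is one attempt and no reset: what is moved stays moved. The work goes in short steps, Python scripts to look and compute and a shell command to move; the robot and the scene stay as the last step left them, time stands still between calls to the robot, and variables do not carry over. Pictures are saved under pics/ and viewed, at most 14 in all, crops included, and the job is handed in when it is done.

```bash
ls; mkdir -p pics
python3 - <<'E'
from rig import r
import cv2,numpy as np
s=r.sense();print(s)
for n in("scene","side","wrist"):
    im=r.grab_frame(n);cv2.imwrite(f"pics/{n}0.png",im[:,:,::-1]);print(n,r.camera_info(n))
E
```

```text
pics
{'clock': 0.0, 'qpos': array([ 1.33759135e+00,  3.53639179e-01,  1.63415878e+00,  9.64229937e-06,
        1.15519507e+00, -2.39409363e-03]), 'qvel': array([ 0.001555  ,  0.00035892, -0.00094379, -0.00075811,  0.00139551,
       -0.00053102]), 'joint_efforts': array([-1.95203676e-03, -6.05255556e+01, -3.42059934e+01, -9.69814505e-05,
        9.61237791e-03, -1.24045457e-06]), 'eef_pos': array([142.85990686, 607.95189827, 230.55673889]), 'tcp_rot': array([-3.14019230e+00, -1.21686248e-05,  2.91077786e+00]), 'contact_force': array([-0.0639919 , -0.1844053 ,  0.24748231]), 'wrist_torque': array([-0.02934677, -0.00949644,  0.03084483]), 'grasp_force': 0.0, 'opening': 0.995801674001028}
scene {'K': array([[512.06918369,   0.        , 273.85242874],
       [  0.        , 512.06918369, 207.72549557],
       [  0.        ,   0.        ,   1.        ]]), 'rvec': array([ 1.78687527,  1.86170295, -0.69994516]), 'tvec': array([   4.46669484, -370.83223884, 1348.69745368])}
side {'K': array([[392.64014134,   0.        , 278.0946888 ],
       [  0.        , 392.64014134, 209.14201766],
       [  0.        ,   0.        ,   1.        ]]), 'rvec': array([ 2.28063364, -0.76875229,  0.31387279]), 'tvec': array([-420.15761369,  272.93523447,  772.43416752])}
wrist {'K': array([[309.93801127,   0.        , 280.95533154],
       [  0.        , 309.93801127, 210.68077609],
       [  0.        ,   0.        ,   1.        ]]), 'mount': array([[ 5.78028710e-06, -9.57054589e-01, -2.89907768e-01,
         7.27813938e+01],
       [ 9.99999948e-01, -8.83769233e-05,  3.11691637e-04,
         1.62998677e+00],
       [-3.23927068e-04, -2.89907755e-01,  9.57054538e-01,
        -1.41930076e+02],
       [ 0.00000000e+00,  0.00000000e+00,  0.00000000e+00,
         1.00000000e+00]])}
```

View pics/scene0.png

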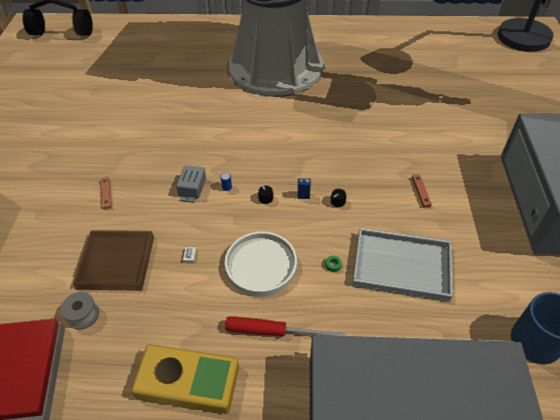

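View pics/side0.png

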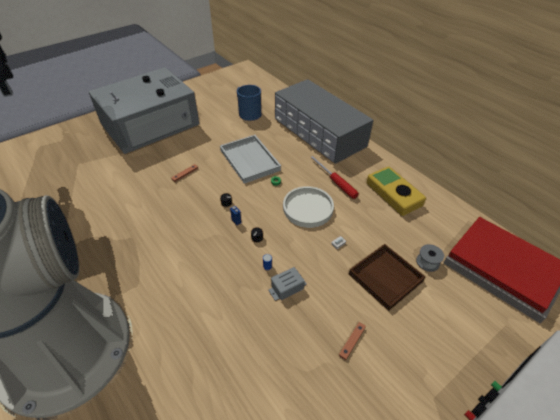

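View pics/wrist0.png

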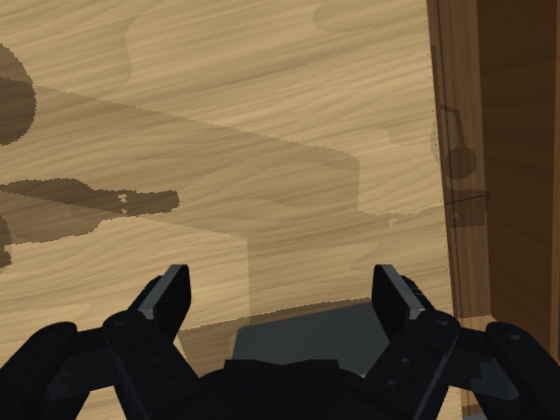

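The scene picture shows bars at (105,193) and (422,190), the bell at (191,182), caps at (265,193) and (338,198), and a dish, square tray and long tray in the row below. The blue parts beside the caps are clutter. The side view agrees. The wrist camera sees only desk for now.

```bash
cat > h.py <<'E'
import cv2,numpy as np
from scipy.spatial.transform import Rotation as R
from rig import r
def cam(n,s=None):
    c=r.camera_info(n)
    if n=="wrist":
        T=np.eye(4);T[:3,:3]=R.from_euler('xyz',s['tcp_rot']).as_matrix();T[:3,3]=s['eef_pos']
        T=T@c['mount'];return c['K'],T[:3,:3],T[:3,3]
    Rm=cv2.Rodrigues(c['rvec'])[0];return c['K'],Rm.T,-Rm.T@c['tvec']
def ray(C,px,z):
    K,A,o=C;px=np.atleast_2d(np.asarray(px,float))
    d=(A@np.linalg.inv(K)@np.c_[px,np.ones(len(px))].T).T
    return o+d*((z-o[2])/d[:,2])[:,None]
def snap(n,name=None):
    s=r.sense();im=r.grab_frame(n)
    if name: cv2.imwrite(f"pics/{name}.png",im[:,:,::-1])
    return im,cam(n,s),s
def masks(im):
    h=cv2.cvtColor(im,cv2.COLOR_RGB2HSV);H,S,V=[h[:,:,i].astype(int) for i in range(3)]
    return dict(copper=((H<=9)|(H>=176))&(S>80)&(V>70)&(V<215),black=V<45,grey=(S<60)&(V>60),
                white=(S<45)&(V>150),brown=(S>90)&(V<95)&(H<20))
def rects(im,C,key,z,amin,amax,roi=None):
    """footprints of blobs: contour cast on plane z -> (centre, sides, angle deg, pixel centre)"""
    m=masks(im)[key].astype(np.uint8)
    if roi: q=np.zeros_like(m);q[roi[1]:roi[3],roi[0]:roi[2]]=1;m*=q
    m=cv2.morphologyEx(m,cv2.MORPH_CLOSE,np.ones((5,5)))
    out=[]
    for c in cv2.findContours(m,cv2.RETR_EXTERNAL,cv2.CHAIN_APPROX_NONE)[0]:
        a=cv2.contourArea(c)
        if amin<a<amax:
            p=ray(C,c[:,0],z)[:,:2].astype(np.float32);(x,y),(w,h),t=cv2.minAreaRect(p)
            if w<h:w,h,t=h,w,t-90
            out.append((np.round([x,y],1),np.round([w,h],1),round((t+90)%180-90,1),c[:,0].mean(0).round()))
    return out
def go(x,y,z,yaw):
    """tool-frame shift and turn in command units to pointing-down pose"""
    s=r.sense();A=R.from_euler('xyz',s['tcp_rot']);B=R.from_euler('xyz',[np.pi,0,yaw])
    print('shift',np.round(A.inv().apply(np.array([x,y,z])-s['eef_pos'])/200,3),'turn',np.round((A.inv()*B).as_rotvec()/np.pi,3))
E
python3 - <<'E'
from h import *
im=cv2.imread('pics/scene0.png')[:,:,::-1];C=cam('scene')
for k,z,a,b,roi in[('copper',10,100,900,(80,150,450,230)),('black',26,60,600,(240,170,360,215)),('grey',34,200,2000,(165,150,215,210)),('grey',20,1000,20000,(345,222,460,305)),('white',20,1000,9000,(215,222,305,300)),('brown',20,1000,9000,(65,222,165,300))]:
    print(k);[print(*q) for q in rects(im,C,k,z,a,b,roi)]
im=cv2.imread('pics/side0.png')[:,:,::-1];C=cam('side')
print('side')
for k,z,a,b,roi in[('copper',10,60,900,(160,150,400,370)),('black',26,40,600,(210,185,270,250)),('grey',34,200,2000,(260,260,310,305)),('grey',20,1000,20000,(210,130,290,190)),('white',20,1000,9000,(270,180,340,235)),('brown',20,1000,9000,(340,240,435,310))]:
    print(k);[print(*q) for q in rects(im,C,k,z,a,b,roi)]
E
```

```text
copper
[437.1 318. ] [86.6 15.3] 8.6 [422. 190.]
black
[476.8 145.8] [45.6 27.7] -2.4 [338. 198.]
[463.3  77. ] [32.3 21.3] -4.0 [303. 192.]
[473.3   0.6] [45.6 28.1] 2.8 [265. 195.]
grey
[ 454.3 -152.6] [96.4 54.2] -6.1 [190. 185.]
grey
[623.9 257.7] [170.8 131.8] 81.1 [403. 265.]
white
[627.9   1. ] [129.6 128.7] -88.0 [260. 261.]
brown
[ 634.7 -266.5] [129.2 126.5] 1.2 [114. 261.]
side
copper
[ 457.8 -334. ] [82.6 13.2] 17.2 [352. 341.]
[758.2   3. ] [114.4  32. ] 86.0 [344. 185.]
[432.1 312.1] [77.5 16.9] 7.7 [184. 173.]
black
[457.5  -9.9] [40.8 23.9] 55.2 [257. 235.]
[460.1 134.6] [44.8 23.9] 67.2 [226. 200.]
grey
[ 423.4 -162.3] [79.6 60.1] -9.1 [286. 284.]
grey
[613.5 248.5] [190.9 127.6] 81.2 [250. 158.]
white
[625.7  -1.2] [130.4 126.7] -37.0 [308. 204.]
brown
[ 621.9 -273.9] [130.2 124.5] 1.0 [387. 276.]
```

```bash
python3 -m inch '[[[-0.16,-0.68,0,0,0,0],[-0.16,-0.68,0,0,0,0],[-0.16,-0.68,0,0,0,0],[-0.16,-0.68,0,0,0,0]]]' 1 && python3 -m inch '[[[-0.16,-0.68,0,0,0,0],[-0.16,-0.68,0,0,0,0],[-0.16,-0.68,0,0,0,0],[-0.16,-0.68,0,0,0,0]]]'
python3 -c "
from h import *
go(300,320,200,3.29)
go(435,315,150,3.29)"
```

```text
clock: 0.48
eef_pos: [142.3, 463.2, 230.2]
tcp_rot: [-3.137, 0.0, 2.911]
contact_force: [-0.1, 0.6, 0.7]
opening: 0.999
grasp_force: 0.0
clock: 0.82
eef_pos: [141.9, 323.6, 230.2]
tcp_rot: [-3.138, -0.0, 2.911]
contact_force: [0.3, 1.3, -0.1]
opening: 1.001
grasp_force: 0.0
shift [-0.774  0.164  0.15 ] turn [-0.001 -0.    -0.121]
shift [-1.437  0.295  0.4  ] turn [-0.001 -0.    -0.121]
```

```bash
python3 -m inch '[[[-0.72,0.15,0.2,0,0,-0.121],[-0.72,0.15,0.2,0,0,-0.121],[-0.72,0.15,0.2,0,0,-0.121],[-0.72,0.15,0.2,0,0,-0.121],[-0.72,0.15,0.2,0,0,-0.121]]]'
python3 -m inch '[[[-0.72,-0.12,0.2,0,0,0],[-0.72,-0.12,0.2,0,0,0],[-0.72,-0.12,0.2,0,0,0],[-0.72,-0.12,0.2,0,0,0],[-0.72,-0.12,0.2,0,0,0],[-0.72,-0.12,0.2,0,0,0]]]' -0.2
python3 - <<'E'
from h import *
im,C,s=snap('wrist','w1')
for q in rects(im,C,'copper',10,300,30000): print(*q)
go(435,315,150,3.29)
E
```

```text
clock: 1.23
eef_pos: [294.7, 325.0, 190.2]
tcp_rot: [-3.141, 0.002, -2.99]
contact_force: [0.1, 1.2, 0.6]
opening: 0.999
grasp_force: 0.0
clock: 1.73
eef_pos: [436.5, 322.4, 150.4]
tcp_rot: [-3.141, -0.002, -2.994]
contact_force: [-0.4, 0.2, -0.5]
opening: 0.399
grasp_force: 0.0
shift [ 0.008 -0.037  0.004] turn [-0.    -0.001 -0.   ]
```

View pics/w1.png

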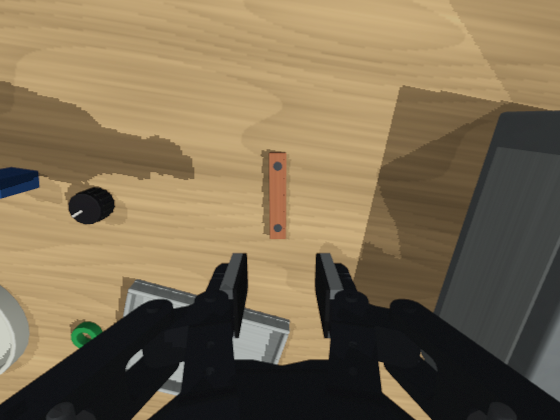

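The bar is at pixel (278,195), almost aligned with the tool. The mask missed its hue, so I'll fix that.

```bash
python3 - <<'E'
from h import *
im=cv2.imread('pics/w1.png')[:,:,::-1].copy();s=r.sense();C=cam('wrist',s)
print(cv2.cvtColor(im,cv2.COLOR_RGB2HSV)[[160,195,220],[273,278,283]],cv2.cvtColor(im,cv2.COLOR_RGB2HSV)[[195,100],[300,100]])
print(ray(C,[278,195],10))
E
sed -i 's/(H<=9)|(H>=176))&(S>80)/(H<=11)|(H>=176))\&(S>120)/' h.py
python3 - <<'E'
from h import *
im=cv2.imread('pics/w1.png')[:,:,::-1].copy();s=r.sense();C=cam('wrist',s)
for q in rects(im,C,'copper',10,100,30000): print(*q)
E
```

```text
[[ 10 142 176]
 [ 10 142 179]
 [ 10 143 171]] [[ 19  98 184]
 [ 18 100 184]]
[[433.47527533 320.49061423  10.        ]]
[435.3 319.8] [83.2 15.1] 8.7 [277. 195.]
```

```bash
python3 -m inch '[[[0.009,-0.011,0.55,0,0,-0.001],[0.009,-0.011,0.55,0,0,-0.001],[0.009,-0.011,0.6,0,0,-0.001],[0.009,-0.011,0.7,0,0,-0.001],[0.009,-0.011,0.737,0,0,-0.001],[0.009,-0.011,0.737,0,0,-0.001]]]'
python3 -m inch '[[[0,0,0,0,0,0],[0,0,0,0,0,0],[0,0,0,0,0,0],[0,0,0,0,0,0],[0,0,0,0,0,0]]]' -1 40
python3 -m inch '[[[0,0,-0.3,0,0,0],[0,0,-0.5,0,0,0],[0,0,-0.5,0,0,0],[0,0,-0.5,0,0,0]]]'
python3 -c "
from h import *
a=1.414;u=np.array([np.cos(a-np.pi/2),np.sin(a-np.pi/2)])
print(np.array([618,254])+20*u)
go(598,257,100,1.414)"
```

```text
clock: 2.28
eef_pos: [432.6, 320.1, 2.9]
tcp_rot: [-3.14, -0.003, -2.988]
contact_force: [0.2, -0.6, 1.3]
opening: 0.398
grasp_force: 0.0
clock: 2.7
eef_pos: [435.5, 321.4, 5.6]
tcp_rot: [3.14, 0.002, -2.989]
contact_force: [-2.3, 0.6, 9.2]
opening: 0.169
grasp_force: 40.5
clock: 3.03
eef_pos: [437.3, 322.4, 109.0]
tcp_rot: [3.138, 0.008, -2.989]
contact_force: [0.5, 1.0, -0.8]
opening: 0.163
grasp_force: 39.4
[637.7546524  250.87690718]
shift [-0.744 -0.445  0.049] turn [0.003 0.    0.598]
```

```bash
python3 -m inch '[[[-0.744,-0.445,0,0,0,0.3],[-0.744,-0.445,0,0,0,0.3],[-0.744,-0.445,0,0,0,0.3],[-0.744,-0.445,0,0,0,0.3],[-0.744,-0.445,0,0,0,0.3],[-0.744,-0.445,0,0,0,0.3],[-0.744,-0.445,0,0,0,0.3],[-0.744,-0.445,0,0,0,0.3]]]'
python3 -m inch '[[[0,0,0,0,0,0.298],[0,0,0,0,0,0.298],[0,0,0,0,0,0.298],[0,0,0,0,0,0.298],[0,0,0,0,0,0.298],[0,0,0,0,0,0.298],[0,0,0,0,0,0.298],[0,0,0,0,0,0.298]]]'
python3 - <<'E'
from h import *
im,C,s=snap('wrist','w2')
for q in rects(im,C,'grey',20,3000,90000): print(*q)
go(598,257,100,1.414)
E
```

```text
clock: 3.7
eef_pos: [595.0, 254.4, 102.9]
tcp_rot: [-3.141, -0.0, 2.344]
contact_force: [0.1, 0.3, -0.1]
opening: 0.17
grasp_force: 39.4
clock: 4.37
eef_pos: [594.7, 254.9, 103.1]
tcp_rot: [-3.141, 0.0, 1.408]
contact_force: [0.3, -0.4, -1.0]
opening: 0.168
grasp_force: 39.4
[621.  260.6] [168.6 118.9] 81.1 [307. 200.]
shift [0.013 0.014 0.016] turn [-0.     0.    -0.002]
```

View pics/w2.png

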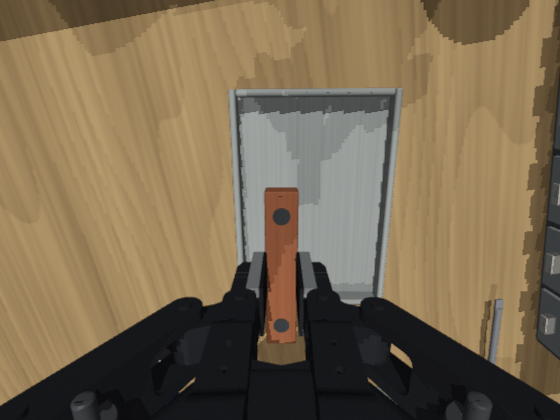

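The tray's outline runs from (232,90) to (400,300), and the held bar is straight at column 281. Next I lower it on the tray's left half.

```bash
python3 -m inch '[[[0.045,0.023,0.1,0,0,-0.002],[0.045,0.023,0.3,0,0,-0.002],[0.045,0.023,0.4,0,0,-0.002],[0.045,0.023,0.44,0,0,-0.002],[0.045,0.023,0.457,0,0,-0.002],[0.045,0.023,0.457,0,0,-0.002]]]'
python3 -m inch '[[[0,0,0,0,0,0],[0,0,0,0,0,0],[0,0,0,0,0,0]]]' -0.36
python3 -m inch '[[[0,0,-0.1,0,0,0],[0,0,-0.3,0,0,0],[0,0,-0.6,0,0,0],[0,0,-0.7,0,0,0],[0,0,-0.7,0,0,0]]]'
python3 - <<'E'
from h import *
im,C,s=snap('wrist','w3')
for q in rects(im,C,'copper',15,100,30000): print(*q)
go(535,0,150,0.85)
E
```

```text
clock: 4.92
eef_pos: [600.7, 263.1, 12.2]
tcp_rot: [-3.14, 0.001, 1.423]
contact_force: [0.4, 0.0, -1.5]
opening: 0.165
grasp_force: 39.4
clock: 5.17
eef_pos: [602.2, 263.8, 13.9]
tcp_rot: [3.14, -0.001, 1.422]
contact_force: [0.6, -0.1, -0.2]
opening: 0.32
grasp_force: 0.0
clock: 5.58
eef_pos: [605.8, 265.4, 162.0]
tcp_rot: [3.13, -0.007, 1.422]
contact_force: [2.2, 0.6, 1.2]
opening: 0.319
grasp_force: 0.0
[603. 265.] [81.6 15.1] 81.6 [275. 199.]
shift [-1.361 -0.147  0.034] turn [ 0.002 -0.002  0.182]
```

```bash
python3 -m inch '[[[-0.97,0,0,0,0,0.18],[-0.97,0,0,0,0,0.18],[-0.97,0,0,0,0,0.18],[-0.97,0,0,0,0,0.18],[-0.97,0,0,0,0,0.18]]]'
python3 -m inch '[[[-0.88,0.38,0,0,0,0],[-0.88,0.38,0,0,0,0],[-0.88,0.38,0,0,0,0],[-0.88,0.38,0,0,0,0],[-0.88,0.38,0,0,0,0]]]'
python3 -m inch '[[[-0.92,0.38,0.05,0,0,0.177],[-0.92,0.38,0.05,0,0,0.177],[-0.92,0.38,0.05,0,0,0.177],[-0.92,0.38,0.05,0,0,0.177],[-0.92,0.38,0.05,0,0,0.177],[-0.92,0.38,0.05,0,0,0.177]]]' -0.2
python3 - <<'E'
from h import *
im,C,s=snap('wrist','w4')
for q in rects(im,C,'copper',10,300,30000): print(*q)
go(458,-334,5,0.3)
E
```

```text
clock: 6.05
eef_pos: [570.8, 68.4, 152.0]
tcp_rot: [-3.141, 0.001, 0.849]
contact_force: [0.6, 0.2, -0.1]
opening: 0.32
grasp_force: 0.0
clock: 6.47
eef_pos: [512.5, -114.2, 152.1]
tcp_rot: [-3.141, 0.001, 0.855]
contact_force: [0.6, 0.3, 0.6]
opening: 0.324
grasp_force: 0.0
clock: 6.97
eef_pos: [449.3, -304.8, 142.0]
tcp_rot: [3.14, 0.001, 0.293]
contact_force: [-0.2, 0.5, 0.6]
opening: 0.399
grasp_force: 0.0
[ 462.8 -329.7] [82.7 16. ] 17.2 [312. 195.]
shift [-0.007  0.163  0.685] turn [ 0.     0.    -0.001]
```

```bash
python3 -m inch '[[[0.026,0.138,0.1,0,0,-0.002],[0.026,0.138,0.3,0,0,-0.002],[0.026,0.138,0.5,0,0,-0.002],[0.026,0.138,0.6,0,0,-0.002],[0.026,0.138,0.682,0,0,-0.002],[0.026,0.138,0.682,0,0,-0.002]]]'
python3 -m inch '[[[0,0,0,0,0,0],[0,0,0,0,0,0],[0,0,0,0,0,0],[0,0,0,0,0,0],[0,0,0,0,0,0]]]' -1 40
python3 -m inch '[[[0,0,-0.3,0,0,0],[0,0,-0.5,0,0,0],[0,0,-0.6,0,0,0],[0,0,-0.6,0,0,0]]]'
python3 -c "
from h import *
go(520,-140,125,0.86)"
```

```text
clock: 7.52
eef_pos: [462.4, -322.2, 2.6]
tcp_rot: [-3.137, 0.004, 0.308]
contact_force: [-0.3, 0.5, -0.2]
opening: 0.403
grasp_force: 0.0
clock: 7.93
eef_pos: [464.9, -325.2, 7.1]
tcp_rot: [3.14, -0.001, 0.307]
contact_force: [0.5, -0.1, -1.5]
opening: 0.161
grasp_force: 39.4
clock: 8.27
eef_pos: [468.0, -327.5, 133.6]
tcp_rot: [3.133, -0.007, 0.306]
contact_force: [1.6, -1.5, -0.5]
opening: 0.165
grasp_force: 39.5
shift [ 0.53  -0.816  0.039] turn [ 0.003 -0.001 -0.176]
```

```bash
python3 -m inch '[[[0.53,-0.816,0,0,0,-0.176],[0.53,-0.816,0,0,0,-0.176],[0.53,-0.816,0,0,0,-0.176],[0.53,-0.816,0,0,0,-0.176],[0.53,-0.816,0,0,0,-0.176],[0.53,-0.816,0,0,0,-0.176]]]'
python3 -m inch '[[[0.95,-0.42,0,0,0,-0.178],[0.95,-0.42,0,0,0,-0.178],[0.95,-0.42,0,0,0,-0.178],[0.95,-0.42,0,0,0,-0.178],[0.95,-0.42,0,0,0,-0.178],[0.95,-0.42,0,0,0,-0.178]]]'
python3 -m inch '[[[0.98,0.15,0,0,0,0],[0.98,0.15,0,0,0,0],[0.98,0.15,0,0,0,0],[0.98,0.15,0,0,0,0],[0.98,0.15,0,0,0,0],[0.98,0.15,0,0,0,0],[0.98,0.15,0,0,0,0]]]'
python3 - <<'E'
from h import *
im,C,s=snap('wrist','w5')
for q in rects(im,C,'copper',15,300,30000): print(*q)
go(640.3,257,12.5,1.4155)
E
```

```text
clock: 8.77
eef_pos: [517.1, -133.0, 126.3]
tcp_rot: [-3.141, -0.001, 0.866]
contact_force: [0.7, 0.3, -0.8]
opening: 0.168
grasp_force: 39.5
clock: 9.27
eef_pos: [579.0, 67.2, 126.6]
tcp_rot: [3.139, -0.003, 1.425]
contact_force: [-0.2, -0.2, -0.9]
opening: 0.166
grasp_force: 39.5
clock: 9.85
eef_pos: [636.1, 251.8, 125.7]
tcp_rot: [3.141, 0.0, 1.42]
contact_force: [-0.4, -0.2, -1.2]
opening: 0.165
grasp_force: 39.5
[627.4 187.8] [152.9  27.9] 81.4 [281. 271.]
[603.6 264.6] [82.8 15.6] 81.5 [239. 198.]
shift [0.037 0.019 0.565] turn [-0.     0.     0.001]
```

View pics/w5.png

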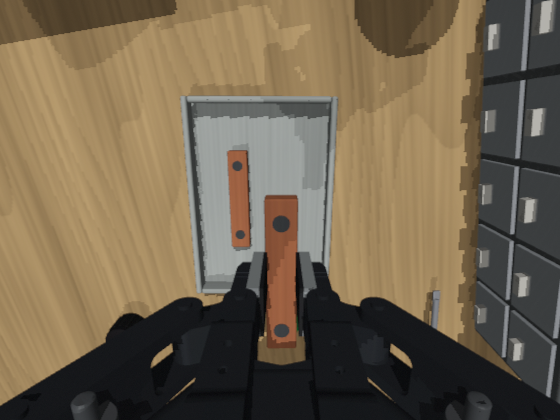

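The first bar lies straight at (239,198) in the tray. The held second bar goes to its right.

```bash
python3 -m inch '[[[0.055,0.022,0.1,0,0,0.001],[0.055,0.022,0.3,0,0,0.001],[0.055,0.022,0.45,0,0,0.001],[0.055,0.022,0.54,0,0,0.001],[0.055,0.022,0.562,0,0,0.001],[0.055,0.022,0.562,0,0,0.001],[0.055,0.022,0.562,0,0,0.001]]]'
python3 -m inch '[[[0,0,0,0,0,0],[0,0,0,0,0,0],[0,0,0,0,0,0]]]' -0.36
python3 -m inch '[[[0,0,-0.1,0,0,0],[0,0,-0.3,0,0,0],[0,0,-0.6,0,0,0],[0,0,-0.7,0,0,0],[0,0,-0.7,0,0,0]]]'
python3 - <<'E'
from h import *
im,C,s=snap('wrist','w6')
for q in rects(im,C,'copper',15,300,30000): print(*q)
go(467,140,150,1.86)
E
```

```text
clock: 10.48
eef_pos: [642.0, 259.2, 14.0]
tcp_rot: [-3.141, 0.0, 1.414]
contact_force: [-0.6, 0.4, -1.3]
opening: 0.164
grasp_force: 42.9
clock: 10.73
eef_pos: [642.6, 260.7, 14.7]
tcp_rot: [3.14, -0.001, 1.415]
contact_force: [-1.3, -0.5, 0.7]
opening: 0.322
grasp_force: 0.0
clock: 11.15
eef_pos: [646.5, 262.7, 163.3]
tcp_rot: [3.13, -0.007, 1.416]
contact_force: [0.8, 0.6, 1.2]
opening: 0.323
grasp_force: 0.0
[643.2 257.9] [82.6 14.9] 81.2 [276. 203.]
[603.7 264.8] [83.3 15.6] 81.5 [234. 202.]
shift [-0.741 -0.786  0.038] turn [ 0.003 -0.001 -0.142]
```

```bash
python3 -m inch '[[[-0.741,-0.786,0.03,0,0,0],[-0.741,-0.786,0.03,0,0,0],[-0.741,-0.786,0.03,0,0,0],[-0.741,-0.786,0.03,0,0,0],[-0.741,-0.786,0.03,0,0,0],[-0.741,-0.786,0.03,0,0,0],[-0.741,-0.786,0.03,0,0,0]]]' 0.2
python3 - <<'E'
from h import *
im,C,s=snap('wrist','w7')
for q in rects(im,C,'black',26,300,6000): print(*q)
go(467,140,8,1.416)
E
```

```text
clock: 11.78
eef_pos: [460.6, 137.1, 147.0]
tcp_rot: [-3.139, 0.001, 1.414]
contact_force: [1.1, 0.2, -0.0]
opening: 0.6
grasp_force: 0.0
[465.5  11.4] [43.6 28.9] 83.1 [304. 325.]
[469.5 151.2] [31.7 28.6] -84.8 [288. 189.]
shift [0.011 0.018 0.698] turn [ 0. -0. -0.]
```

View pics/w7.png

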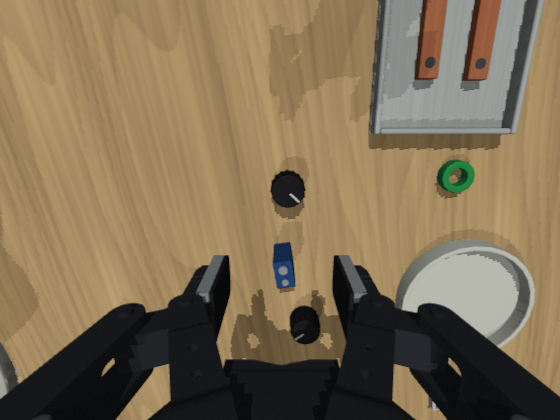

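The near cap's top is at (288,189); the blue capacitor sits below it at (284,265), clear of the fingers. The bars lie well in the tray.

```bash
python3 -m inch '[[[0.068,0.032,0.1,0,0,0],[0.068,0.032,0.3,0,0,0],[0.068,0.032,0.5,0,0,0],[0.068,0.032,0.65,0,0,0],[0.068,0.032,0.71,0,0,0],[0.068,0.032,0.71,0,0,0],[0.068,0.032,0.71,0,0,0]]]'
python3 -m inch '[[[0,0,0,0,0,0],[0,0,0,0,0,0],[0,0,0,0,0,0],[0,0,0,0,0,0],[0,0,0,0,0,0]]]' -1 25
python3 -m inch '[[[0,0,-0.2,0,0,0],[0,0,-0.4,0,0,0],[0,0,-0.6,0,0,0],[0,0,-0.6,0,0,0]]]'
python3 -c "
from h import *
go(620,25,125,1.416)"
```

```text
clock: 12.42
eef_pos: [473.0, 151.8, 4.9]
tcp_rot: [-3.141, 0.0, 1.416]
contact_force: [0.5, 0.1, 0.2]
opening: 0.599
grasp_force: 0.0
clock: 12.83
eef_pos: [473.5, 151.7, 6.9]
tcp_rot: [3.139, -0.001, 1.415]
contact_force: [-0.5, 0.8, 8.2]
opening: 0.336
grasp_force: 25.2
clock: 13.17
eef_pos: [476.2, 152.4, 132.7]
tcp_rot: [3.132, -0.005, 1.415]
contact_force: [1.7, 0.4, -0.4]
opening: 0.343
grasp_force: 25.0
shift [-0.518  0.809  0.044] turn [ 0.003 -0.002 -0.   ]
```

```bash
python3 -m inch '[[[-0.518,0.809,0,0,0,0],[-0.518,0.809,0,0,0,0],[-0.518,0.809,0,0,0,0],[-0.518,0.809,0,0,0,0],[-0.518,0.809,0,0,0,0],[-0.518,0.809,0,0,0,0],[-0.518,0.809,0,0,0,0]]]'
python3 - <<'E'
from h import *
im,C,s=snap('wrist','w8')
for q in rects(im,C,'white',20,3000,90000): print(*q)
go(626,25,13,1.416)
E
```

```text
clock: 13.75
eef_pos: [616.5, 22.7, 125.7]
tcp_rot: [3.141, -0.0, 1.413]
contact_force: [-0.5, -0.4, -1.3]
opening: 0.337
grasp_force: 25.0
[633.8  15.9] [130.5 103.6] -19.3 [310. 224.]
shift [0.015 0.052 0.563] turn [-0.    -0.    -0.001]
```

View pics/w8.png

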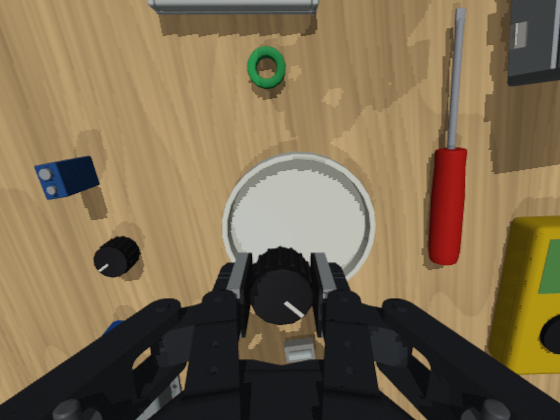

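The dish rim spans columns 222–376 with its top at row 153, so its centre is near (299,229). The cap is held upright, with its top at (281,285).

Run:
```python
from h import *
C=cam('wrist',r.sense());print(ray(C,[[222,225],[376,225],[299,153],[299,229]],20).round(1))
```

```text
[[565.3  19.2  20. ]
 [694.   -1.   20. ]
 [638.1  68.7  20. ]
 [629.2   5.5  20. ]]
```

```bash
python3 -m inch '[[[0.016,0.056,0.1,0,0,0],[0.016,0.056,0.3,0,0,0],[0.016,0.056,0.45,0,0,0],[0.016,0.056,0.54,0,0,0],[0.016,0.056,0.562,0,0,0],[0.016,0.056,0.562,0,0,0],[0.016,0.056,0.562,0,0,0]]]'
python3 -m inch '[[[0,0,0,0,0,0],[0,0,0,0,0,0],[0,0,0,0,0,0]]]' 0
python3 -m inch '[[[0,0,-0.1,0,0,0],[0,0,-0.3,0,0,0],[0,0,-0.5,0,0,0],[0,0,-0.7,0,0,0],[0,0,-0.7,0,0,0]]]'
python3 - <<'E'
from h import *
im,C,s=snap('wrist','w9')
for q in rects(im,C,'black',31,300,6000): print(*q)
go(467,5,145,1.416)
E
```

```text
clock: 14.38
eef_pos: [626.6, 26.3, 13.6]
tcp_rot: [-3.141, 0.0, 1.417]
contact_force: [0.1, 0.3, 0.4]
opening: 0.34
grasp_force: 25.7
clock: 14.63
eef_pos: [627.8, 25.5, 14.0]
tcp_rot: [3.141, -0.0, 1.416]
contact_force: [-0.3, 0.2, 0.7]
opening: 0.499
grasp_force: 0.0
clock: 15.05
eef_pos: [632.2, 25.4, 161.9]
tcp_rot: [3.13, -0.002, 1.415]
contact_force: [2.5, -0.4, -0.0]
opening: 0.499
grasp_force: 0.0
[ 852.5 -128.3] [43.9 39.3] -41.9 [512. 313.]
[475.8   7.6] [41.1 28.4] 33.5 [117. 247.]
[628.1  25.8] [33.2 28.4] 81.5 [274. 204.]
[468.6  78.8] [26.3 24.4] 3.5 [ 84. 173.]
[832.6 123. ] [71.2 63.8] -2.8 [522.  64.]
shift [-0.227 -0.793  0.06 ] turn [ 0.003 -0.001 -0.   ]
```

```bash
python3 -m inch '[[[-0.227,-0.793,0.06,0,0,0],[-0.227,-0.793,0.06,0,0,0],[-0.227,-0.793,0.06,0,0,0],[-0.227,-0.793,0.06,0,0,0],[-0.227,-0.793,0.06,0,0,0],[-0.227,-0.793,0.06,0,0,0]]]' 0.2
python3 - <<'E'
from h import *
im,C,s=snap('wrist','w10')
for q in rects(im,C,'black',26,300,6000): print(*q)
go(469,5,8,1.416)
E
```

```text
clock: 15.6
eef_pos: [461.0, 4.8, 140.5]
tcp_rot: [-3.139, 0.0, 1.415]
contact_force: [0.5, 0.0, 0.4]
opening: 0.598
grasp_force: 0.0
[465.6   5.3] [33.2 27.7] 81.1 [285. 207.]
[623.3  23.6] [41.4 29.8] -16.7 [472. 157.]
shift [0.005 0.027 0.666] turn [ 0. -0. -0.]
```

```bash
python3 -m inch '[[[0.003,0.022,0.1,0,0,0],[0.003,0.022,0.3,0,0,0],[0.003,0.022,0.5,0,0,0],[0.003,0.022,0.6,0,0,0],[0.003,0.022,0.658,0,0,0],[0.003,0.022,0.658,0,0,0],[0.003,0.022,0.658,0,0,0]]]'
python3 -m inch '[[[0,0,0,0,0,0],[0,0,0,0,0,0],[0,0,0,0,0,0],[0,0,0,0,0,0],[0,0,0,0,0,0]]]' -1 25
python3 -m inch '[[[0,0,-0.2,0,0,0],[0,0,-0.4,0,0,0],[0,0,-0.6,0,0,0],[0,0,-0.6,0,0,0]]]'
python3 -c "
from h import *
go(626,-17,125,1.416)"
```

```text
clock: 16.23
eef_pos: [469.2, 5.0, 9.0]
tcp_rot: [-3.141, 0.0, 1.415]
contact_force: [-0.2, 0.3, 0.6]
opening: 0.601
grasp_force: 0.0
clock: 16.65
eef_pos: [469.6, 4.9, 10.7]
tcp_rot: [3.139, -0.0, 1.415]
contact_force: [1.3, 0.8, 6.5]
opening: 0.341
grasp_force: 25.2
clock: 16.98
eef_pos: [472.4, 4.8, 136.4]
tcp_rot: [3.131, -0.002, 1.415]
contact_force: [2.9, 0.3, 0.4]
opening: 0.338
grasp_force: 25.0
shift [0.011 0.775 0.065] turn [ 0.003 -0.001 -0.   ]
```

```bash
python3 -m inch '[[[0.011,0.775,0,0,0,0],[0.011,0.775,0,0,0,0],[0.011,0.775,0,0,0,0],[0.011,0.775,0,0,0,0],[0.011,0.775,0,0,0,0],[0.011,0.775,0,0,0,0],[0.011,0.775,0,0,0,0]]]'
python3 - <<'E'
from h import *
im,C,s=snap('wrist','w11')
for q in rects(im,C,'black',31,300,6000,(200,100,350,330)): print(*q)
go(628,-17,17.5,1.416)
E
```

```text
clock: 17.57
eef_pos: [620.7, -17.0, 129.3]
tcp_rot: [-3.14, 0.0, 1.415]
contact_force: [-0.5, 0.3, -0.1]
opening: 0.34
grasp_force: 25.1
[628.   23.5] [29.3 29.2] -60.9 [281. 163.]
shift [0.005 0.039 0.559] turn [-0.001  0.    -0.   ]
```

View pics/w11.png

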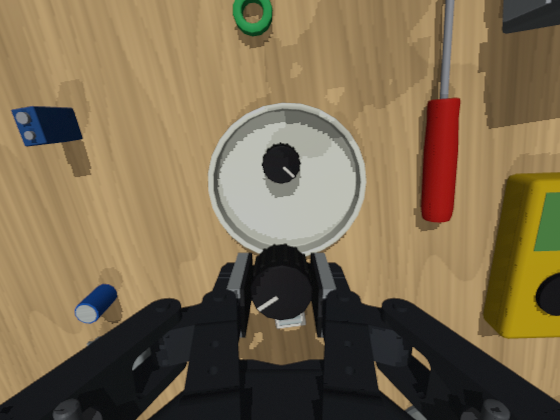

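The first cap stands upright at (281,163), and the dish centre is near (287,182). There is room for the second cap below it.

```bash
python3 -m inch '[[[0.008,0.036,0.1,0,0,0],[0.008,0.036,0.3,0,0,0],[0.008,0.036,0.45,0,0,0],[0.008,0.036,0.53,0,0,0],[0.008,0.036,0.558,0,0,0],[0.008,0.036,0.558,0,0,0],[0.008,0.036,0.558,0,0,0]]]'
python3 -m inch '[[[0,0,0,0,0,0],[0,0,0,0,0,0],[0,0,0,0,0,0]]]' 0
python3 -m inch '[[[0,0,-0.1,0,0,0],[0,0,-0.3,0,0,0],[0,0,-0.5,0,0,0],[0,0,-0.7,0,0,0],[0,0,-0.7,0,0,0]]]'
python3 - <<'E'
from h import *
im,C,s=snap('wrist','w12')
for q in rects(im,C,'black',31,300,6000,(200,100,350,330)): print(*q)
go(490,-100,190,0.66)
E
```

```text
clock: 18.2
eef_pos: [629.0, -16.4, 18.8]
tcp_rot: [3.141, -0.0, 1.416]
contact_force: [0.2, -0.0, -0.1]
opening: 0.34
grasp_force: 25.8
clock: 18.45
eef_pos: [629.8, -16.5, 19.2]
tcp_rot: [3.14, -0.0, 1.415]
contact_force: [0.1, 0.4, 0.4]
opening: 0.501
grasp_force: 0.0
clock: 18.87
eef_pos: [633.9, -16.7, 167.0]
tcp_rot: [3.129, -0.002, 1.415]
contact_force: [2.3, -0.9, 1.3]
opening: 0.497
grasp_force: 0.0
[ 677.9 -122.1] [90.1 24.2] -85.8 [335. 295.]
[ 559.7 -102.4] [87.8 38.4] 76.8 [219. 293.]
[630.5 -17.3] [33.1 28.3] 87.7 [274. 203.]
[628.3  23.3] [29.8 28.7] 46.6 [265. 160.]
shift [-0.522 -0.638 -0.138] turn [ 0.003 -0.002  0.24 ]
```

```bash
python3 -m inch '[[[-0.522,-0.638,-0.05,0,0,0.24],[-0.522,-0.638,-0.05,0,0,0.24],[-0.522,-0.638,-0.05,0,0,0.24],[-0.522,-0.638,-0.05,0,0,0.24],[-0.522,-0.638,-0.05,0,0,0.24],[-0.522,-0.638,-0.05,0,0,0.24],[-0.522,-0.638,-0.05,0,0,0.24]]]' 0.55
python3 -m inch '[[[-0.35,0.044,0,0,0,0.24],[-0.35,0.044,0,0,0,0.24],[-0.35,0.044,0,0,0,0.24],[-0.35,0.044,0,0,0,0.24],[-0.35,0.044,0,0,0,0.24],[-0.35,0.044,0,0,0,0.24],[-0.35,0.044,0,0,0,0.24]]]'
python3 - <<'E'
from h import *
im,C,s=snap('wrist','w13')
for q in rects(im,C,'grey',34,1000,30000): print(*q)
E
```

```text
clock: 19.5
eef_pos: [486.1, -100.3, 167.9]
tcp_rot: [-3.141, 0.0, 0.654]
contact_force: [0.8, -0.4, 0.3]
opening: 0.777
grasp_force: 0.0
clock: 20.08
eef_pos: [437.1, -149.7, 167.7]
tcp_rot: [-3.141, 0.0, -0.094]
contact_force: [-0.3, 0.1, 0.1]
opening: 0.772
grasp_force: 0.0
[ 444.7 -154.9] [73.6 44.9] -6.4 [287. 192.]
[585.9  -5.8] [126.5  53.3] 84.6 [84. 28.]
```

View pics/w13.png

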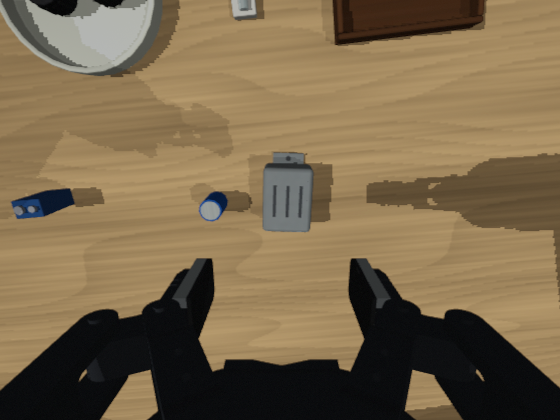

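The bell's top face is centred at (288,198), with the blue capacitor at (212,205), clear of the fingers. One ear shows at (288,158).

Run:
```python
from h import *
C=cam('wrist',r.sense());p=ray(C,[[288,198]],34)[0];print(p)
go(p[0],p[1],10,-0.112)
```

```text
[ 440.41622846 -154.88050957   34.        ]
shift [0.019 0.025 0.789] turn [-0.     0.     0.008]
```

```bash
python3 -m inch '[[[0.019,0.025,0.2,0,0,0.006],[0.019,0.025,0.4,0,0,0.006],[0.019,0.025,0.5,0,0,0.006],[0.019,0.025,0.6,0,0,0.006],[0.019,0.025,0.7,0,0,0.006],[0.019,0.025,0.785,0,0,0.006],[0.019,0.025,0.785,0,0,0.006],[0.019,0.025,0.785,0,0,0.006]]]'
python3 -m inch '[[[0,0,0,0,0,0],[0,0,0,0,0,0],[0,0,0,0,0,0],[0,0,0,0,0,0],[0,0,0,0,0,0],[0,0,0,0,0,0]]]' -1 45
python3 -m inch '[[[0,0,-0.2,0,0,0],[0,0,-0.4,0,0,0],[0,0,-0.6,0,0,0],[0,0,-0.6,0,0,0],[0,0,-0.6,0,0,0]]]'
python3 -c "
from h import *
go(560,-268,125,0.015)"
```

```text
clock: 20.8
eef_pos: [439.8, -154.8, 10.4]
tcp_rot: [-3.141, 0.002, -0.107]
contact_force: [-0.7, -0.3, -0.5]
opening: 0.773
grasp_force: 0.0
clock: 21.3
eef_pos: [441.2, -155.4, 12.2]
tcp_rot: [3.141, -0.002, -0.11]
contact_force: [-1.3, 2.2, 6.9]
opening: 0.529
grasp_force: 47.1
clock: 21.72
eef_pos: [442.1, -155.8, 133.8]
tcp_rot: [3.14, -0.006, -0.111]
contact_force: [0.1, 0.6, -1.9]
opening: 0.526
grasp_force: 47.7
shift [0.648 0.492 0.048] turn [ 0.001 -0.002 -0.04 ]
```

```bash
python3 -m inch '[[[0.648,0.492,0,0,0,-0.04],[0.648,0.492,0,0,0,-0.04],[0.648,0.492,0,0,0,-0.04],[0.648,0.492,0,0,0,-0.04],[0.648,0.492,0,0,0,-0.04],[0.648,0.492,0,0,0,-0.04],[0.648,0.492,0,0,0,-0.04]]]'
python3 - <<'E'
from h import *
im,C,s=snap('wrist','w14')
for q in rects(im,C,'brown',20,3000,90000): print(*q)
go(628,-270,17.5,0.015)
E
```

```text
clock: 22.3
eef_pos: [556.6, -266.6, 129.1]
tcp_rot: [-3.14, 0.004, 0.014]
contact_force: [-0.2, 0.0, -2.0]
opening: 0.528
grasp_force: 47.6
[ 630.3 -268.2] [118.  117.4] 1.3 [286. 110.]
shift [0.359 0.025 0.559] turn [-0.001  0.001 -0.   ]
```

View pics/w14.png

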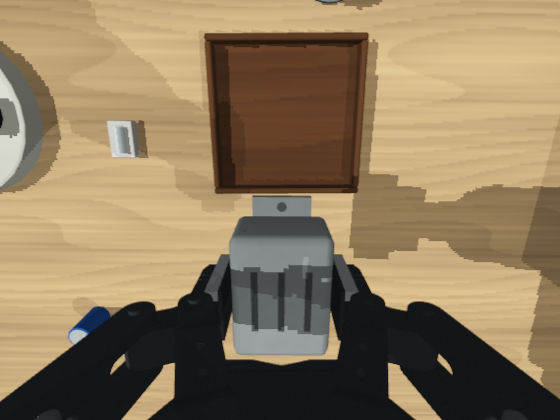

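The empty wooden tray is fully visible, at columns 205–367 and rows 35–193. The bell is held level.

```bash
python3 -m inch '[[[0.362,0.012,0.1,0,0,0],[0.362,0.012,0.2,0,0,0],[0.362,0.012,0.35,0,0,0],[0.362,0.012,0.45,0,0,0],[0.362,0.012,0.53,0,0,0],[0.362,0.012,0.556,0,0,0],[0.362,0.012,0.556,0,0,0],[0.362,0.012,0.556,0,0,0]]]'
python3 -m inch '[[[0,0,0,0,0,0],[0,0,0,0,0,0],[0,0,0,0,0,0]]]' 0.35
python3 -m inch '[[[0,0,-0.1,0,0,0],[0,0,-0.3,0,0,0],[0,0,-0.5,0,0,0],[0,0,-0.7,0,0,0],[0,0,-0.7,0,0,0],[-0.3,0,-0.7,0,0,0],[-0.3,0,-0.7,0,0,0],[-0.3,0,-0.7,0,0,0]]]'
python3 -m inch '[[[-0.5,0,-0.2,0,0,0],[-0.5,0,-0.2,0,0,0],[-0.5,0,-0.2,0,0,0],[-0.5,0,-0.2,0,0,0],[-0.5,0,-0.2,0,0,0],[-0.5,0,-0.2,0,0,0]]]'
python3 - <<'E'
from h import *
im,C,s=snap('wrist')
for k,z in(('grey',39),('brown',20)):
    for q in rects(im,C,k,z,800,90000): print(k,*q)
a,_,_=snap('scene');b,_,_=snap('wrist');a=a[150:310,60:460]
a=cv2.resize(a,(800,320));b=cv2.resize(b,(373,280))
o=np.zeros((600,800,3),np.uint8);o[:320]=a;o[320:,:373]=b;cv2.imwrite('pics/fin.png',o[:,:,::-1])
E
```

```text
clock: 23.02
eef_pos: [630.0, -268.0, 20.1]
tcp_rot: [-3.141, 0.001, 0.015]
contact_force: [0.3, 0.1, -2.2]
opening: 0.527
grasp_force: 47.6
clock: 23.27
eef_pos: [631.0, -268.8, 20.8]
tcp_rot: [3.141, -0.001, 0.014]
contact_force: [0.1, -0.3, -0.3]
opening: 0.676
grasp_force: 0.0
clock: 23.93
eef_pos: [566.9, -269.3, 160.1]
tcp_rot: [-3.141, 0.002, 0.013]
contact_force: [0.4, 0.0, 0.3]
opening: 0.678
grasp_force: 0.0
clock: 24.43
eef_pos: [471.7, -271.4, 200.3]
tcp_rot: [3.141, -0.002, 0.014]
contact_force: [0.4, 0.0, 0.6]
opening: 0.676
grasp_force: 0.0
grey [ 611.9 -266.8] [60.4 45.2] 0.8 [279.  40.]
grey [600.1 -51.6] [91.9 61.4] -13.9 [33. 44.]
brown [ 608.4 -268.6] [119.8  79.5] -89.2 [281.  50.]
brown [596.6 -62.1] [106.7  36.1] -32.9 [66. 56.]
```

View pics/fin.png

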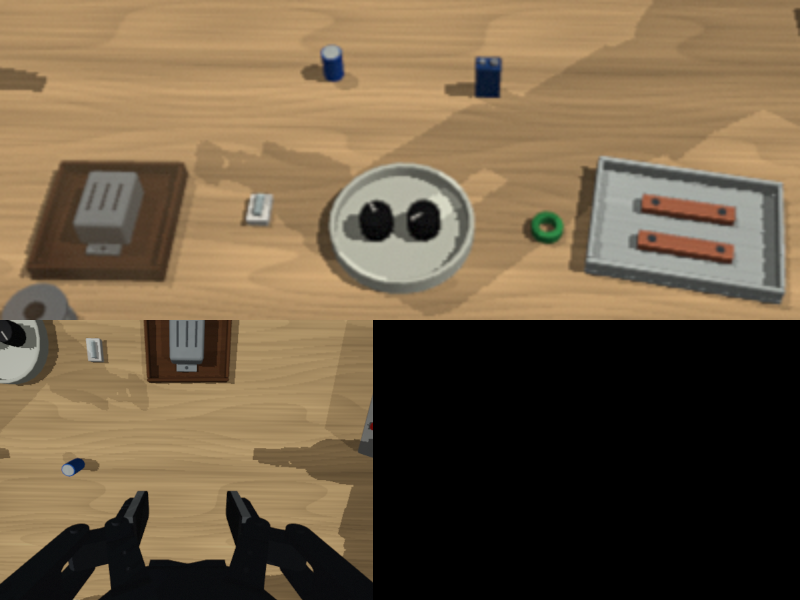

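All parts are in their trays. I'll take one closer look to check how well the bell is centred along x.

```bash
python3 -m inch '[[[0.55,0,0,0,0,0],[0.55,0,0,0,0,0],[0.55,0,0,0,0,0],[0.55,0,0,0,0,0],[0.55,0,0,0,0,0],[0.55,0,0,0,0,0],[0.55,0,0,0,0,0]]]'
python3 - <<'E'
from h import *
im,C,s=snap('wrist','w15')
for k,z in(('grey',39),('brown',20)):
    for q in rects(im,C,k,z,800,90000): print(k,*q)
E
```

```text
clock: 25.17
eef_pos: [579.8, -269.2, 199.3]
tcp_rot: [-3.141, 0.001, 0.014]
contact_force: [-0.5, -0.2, 0.4]
opening: 0.675
grasp_force: 0.0
grey [ 545.  -534.2] [213.6  44.5] 15.5 [548. 219.]
grey [ 629.  -266.8] [74.7 45.4] -0.5 [281. 143.]
grey [624.8 -41.8] [124.   85.3] -14.0 [ 37. 138.]
grey [ 729.  -298.1] [53.  41.3] -89.2 [318.  21.]
brown [ 557.7 -512.6] [75.4 59.6] -0.1 [508. 211.]
brown [ 630.5 -267.9] [118.6 118.2] -88.9 [282. 137.]
brown [743.6 -42.7] [65.7 16.6] -89.2 [37. 11.]
```

View pics/w15.png

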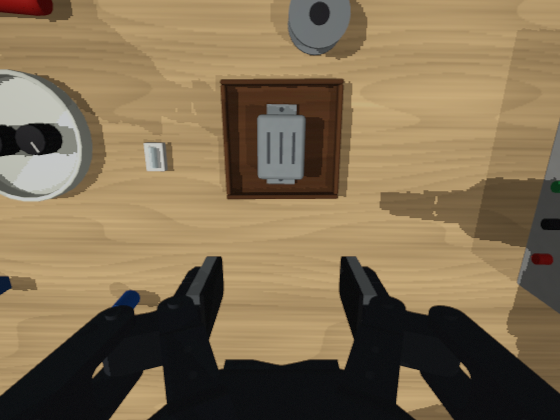

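The bell sits at (281,145) and the tray is centred at (282,138), so they line up within a few mm, and both ears are clear of the walls. I'm handing in.

```bash
python3 -c "
from rig import r
print(r.sign_off())"
```

```text
the job is handed in; nothing more can be done
None
```

The job is handed in at about 25 s: both bars lie side by side lengthwise in the long tray, both caps stand next to each other in the dish, and the bell is open side down within a few mm of the square tray's middle.

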